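# Wind up the router lift with its removable crank

### The job

Set the router table for cutting bucket grooves: take the crank out of its wooden stand, fit its square socket fully home on the lift's square shaft end, and wind it clockwise (seen from above) until the cutter is all the way up against its depth stop. Then take the crank off and stand it back in its wooden stand, fully home and upright, so that the table is clear; do not touch the cutter, and leave the other things on the bench where they are.

Things in the scene. Friction and masses are not known exactly. Their poses are not given: they have to be found in the camera images.
- router_deck: router table top on the bench (fixed): plywood deck 340 x 340 mm, 45 mm thick, with aluminium insert plate, a white fence behind the cutter (its top 50 mm above the deck) and the lift's shaft in a round well at x = -82, y = +85 mm. The cutter stands at x = 0, y = 0. Origin at the centre of the underside, z up, at yaw 0 x away from the robot and y along the fence
- shaft_end (a point): centre of the top of the lift's vertical square shaft. A fixed point: its axes do NOT show how the square is turned, which starts at any angle. Shaft 12 mm square (10 mm pilot on its top 2.5 mm), 32 mm long, greased, in the middle of a round well 47 mm wide and 34 mm deep, its end 2 mm below the deck's surface. It turns stiffly (0.12 N m) and stays where it is left
- cutter (a joint): height of the cutter's tip above the deck, in m. The cutter (16 mm in diameter, does not spin) rises 4 mm for each clockwise turn of the shaft. It starts at 0.003 to 0.007; the depth stop is at 0.016 and blocks the shaft dead, after 2.3 to 3.3 turns
- crank: loose balanced steel crank, 0.6 kg. Origin at the centre of its hub's underside, z up the hub, x along the arm to the handle. Hub 24 mm square, 80 mm long, with a 13 mm square socket 34 mm deep in its underside, sides along x, y. Arm 16 mm wide, z = 80 to 92 mm. Home on the shaft, the underside lies 32 mm below the shaft end. Slides on only if the squares agree within 5 degrees (any quarter turn)
- crank_hub (a point): middle of the square boss on the crank's hub above the arm, on the hub's axis and at the centre of mass's x, y, 107 mm above the hub's underside. The boss has flats 20 mm apart, along the crank's x and y, z = 92 to 122 mm. A round balance weight, 30 mm wide, z = 80 to 104 mm, sits on the arm's tail at x = -45 mm
- crank_handle (a point): middle of the crank's revolving black handle, 80 mm from the hub's axis and 119 mm above the hub's underside; the handle is upright, 24 mm in diameter and 50 mm long (z = 94 to 144 mm), and spins freely on the arm
- crank_stand: wooden stand (fixed), a block 76 x 76 mm and 90 mm high, with a round hole 41 mm wide and 84 mm deep from above. Origin at the centre of the underside. The crank stands in it hub down at the start, at any yaw, its arm lying on the block's top, the underside of its hub 80 mm below the block's top
- stand_mouth (a point): centre of the mouth of the stand's hole, level with the block's top
- setup_bar: brass bar 20 x 62 x 10 mm lying on the deck; leave alone. Origin at the centre of its underside
- hammer: hammer lying on the bench; leave alone
- glue: white glue bottle, 60 mm in diameter and 170 mm high, standing on the bench; leave alone
- stave: bucket stave 260 x 52 x 12 mm lying on the bench; leave alone
- hoop: steel hoop 150 mm in diameter and 18 mm high lying on the bench; leave alone
- push_block: yellow push block 160 x 75 mm with a black handle, 76 mm high, on the bench; leave alone
- mug: blue mug 80 mm in diameter and 92 mm high on the bench; leave alone
Mind the look-alikes: they are no part of the job. What is shaped like the crank_stand but pink, turquoise or yellow is not meant.

How it is judged:
By the outcome, as a careful person would: the job done as asked, in the order asked, and still so for the second after the job is handed in, with the robot touching nothing.
It also fails if it takes over 72 s, if anything falls off the work surface, if the arm or the gripper's body presses on something with over 40 N, if the wrist force passes 120 N, or if a joint passes its speed limit or range.

### The arm

A 6-joint arm with a two-finger parallel gripper is mounted at the origin on the work surface. World frame = base frame: x ahead of the robot, y to its left, z up, the work surface at z = 0. Lengths are in m, angles in degrees, forces in N, time in s.
With the tool pointing down it reaches from about 0.325 to 0.85 m from the base axis. Payload 15.5 kg.
Tool frame: the origin (TCP) lies midway between the tips of the shut fingers; the grasp point (between the pads) lies 19 mm behind it; y points along the fingers, x is the direction in which the jaws open and shut, and the axes are right-handed (so a half turn about y gives the same grasp; the last joint's range is limited). The gripper opens to 91 mm and grips with 3 to 60 N. Pads are 32 mm wide; open, the fingers measure 118 mm over their backs; the gripper's body (76 mm by 178 mm) begins 60 mm behind the grasp point.
Start: joints at [61.965, 28.281, 77.091, -0, 74.628, -5.472], TCP at [0.24, 0.577, 0.214] pointing down, gripper open.
Joint ranges: [-166.48, 166.48], [-47.26, 123.95], [12.59, 153.08], [-70.14, 250.14], [6.76, 159.57], [-176.63, 176.63]. Speed limits (degrees/s): [108.29, 108.29, 147.25, 172.46, 172.46, 172.46].

### API

Orientations are given as a 3x3 rotation matrix whose columns are the frame's x, y, z axes.
In Python, from bench import ctrl gives the robot as it stands. The module is installed in compiled form; this text tells all that it offers. Calls block until the motion is done:
- ctrl.goto(position, orientation): joint-space move of the TCP to a pose.
- ctrl.move_l(position, vel=0.15, ori=None, contact_N=None): straight line of the TCP; ori=None keeps the orientation; vel is the mean speed in m/s. With contact_N (N) it stops when the force on the tool has changed by that much, and returns True; else False.
- ctrl.movej(angles): joint-space move.
- ctrl.command_gripper(opening): opening from 0.0 (shut) to 1.0 (fully open); the grip force is fixed at half the most; returns when the fingers have stopped.
- ctrl.sleep(seconds).
- ctrl.ik(position, orientation): joint angles nearest the present ones, or None.
- ctrl.read_camera(name): name is "side" or "top"; returns the picture (420x560x3 uint8, blue, green, red); there is no depth.
- ctrl.camera_params(name): a dict with "fx", "fy", "cx", "cy" (pixels), "pose" (4x4, takes a point from camera to world coordinates). Camera axes: x right, y up, looking along -z (the intrinsics and any distortion apply to the point x, -y, -z); pixel columns grow to the right and rows downward; lengths in m; the calibration is good to about 2 mm. A picture is of the moment at which its call begins. camera_params takes no time and is no camera call.
A pose or a line that the arm cannot do raises ctrl.MotionError and nothing moves.
- ctrl.sign_off(): hands the job in, once; it reports no verdict.
Readings, each from a call of its own:
- ctrl.current_t(): time.
- ctrl.current_q(): joint angles.
- ctrl.current_dq(): joint speeds.
- ctrl.current_effort(): joint torques, N m.
- ctrl.current_tool_pos(): TCP position.
- ctrl.current_eef_rot(): TCP orientation.
- ctrl.current_contact_force(): force on the tool from outside, world axes, zero at the start.
- ctrl.current_wrist_torque(): the same for the moment, N m.
- ctrl.current_grip_width(): opening from 0.0 (shut) to 1.0 (fully open).
Only numpy, scipy, OpenCV 4.12 (cv2) and the standard library are available. Lean on these libraries where they do the work, as an engineer would, in place of code of your own. Each camera call takes 0.05 s, during which the arm holds its last target.

## Working session

There is one attempt and no reset: what is moved stays moved. The work goes in short steps, each a Python script; the robot and the scene stay as the last script left them, time stands still between calls to the robot, and variables do not carry over. Pictures are saved under pics/ and viewed, and the job is handed in when it is done.

```bash
mkdir -p pics
python3 - <<'E'
from bench import ctrl
import cv2
for n in("top","side"):
    im=ctrl.read_camera(n); cv2.imwrite(f"pics/{n}0.png",im)
    p=ctrl.camera_params(n); print(n,p)
print(ctrl.current_t())
E
```

```text
top {'fx': 391.50228794885487, 'fy': 391.50228794885487, 'cx': 283.941443498949, 'cy': 205.5913903493765, 'pose': array([[ 1.37597738e-01,  9.68204036e-01, -2.08920576e-01,
         1.90084920e-01],
       [-9.90488139e-01,  1.34431852e-01, -2.93483112e-02,
        -5.27723490e-02],
       [-3.29573419e-04,  2.10971614e-01,  9.77492133e-01,
         1.30661445e+00],
       [ 0.00000000e+00,  0.00000000e+00,  0.00000000e+00,
         1.00000000e+00]])}
side {'fx': 398.64858251487215, 'fy': 398.64858251487215, 'cx': 282.40459121086946, 'cy': 208.5043983064086, 'pose': array([[ 0.99767212,  0.0494709 , -0.04693577,  0.38957417],
       [-0.06799353,  0.77429484, -0.62916165, -0.75595981],
       [ 0.00521693,  0.63088836,  0.77585608,  0.95893352],
       [ 0.        ,  0.        ,  0.        ,  1.        ]])}
0.1
```

View pics/top0.png

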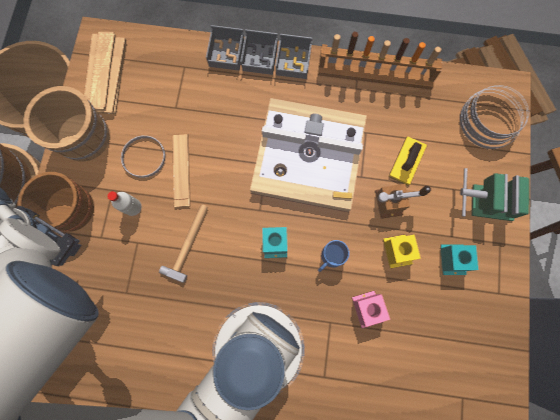

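View pics/side0.png

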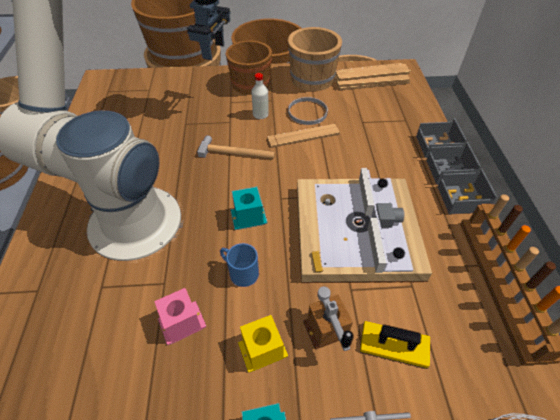

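Candidates for the stand in the top view: wooden block with the crank (393,200), turquoise (275,241) and (460,258), yellow (402,250), pink (372,310). The vise bar at (465,190) could be mistaken for a crank. I pick the wooden block and will check it in close crops.

Run:
```python
import cv2,numpy as np
t=cv2.imread("pics/top0.png");s=cv2.imread("pics/side0.png")
def crop(im,x,y,w,h,k): return cv2.resize(im[y:y+h,x:x+w],None,fx=k,fy=k,interpolation=cv2.INTER_CUBIC)
cv2.imwrite("pics/c_top_crank.png",crop(t,365,170,80,60,10))
cv2.imwrite("pics/c_top_deck.png",crop(t,245,95,130,120,5)[:600])
cv2.imwrite("pics/c_side_crank.png",crop(s,290,275,80,80,7))
cv2.imwrite("pics/c_side_deck.png",crop(s,295,165,140,120,5)[:600])
```

```text
(no output)
```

View pics/c_top_crank.png

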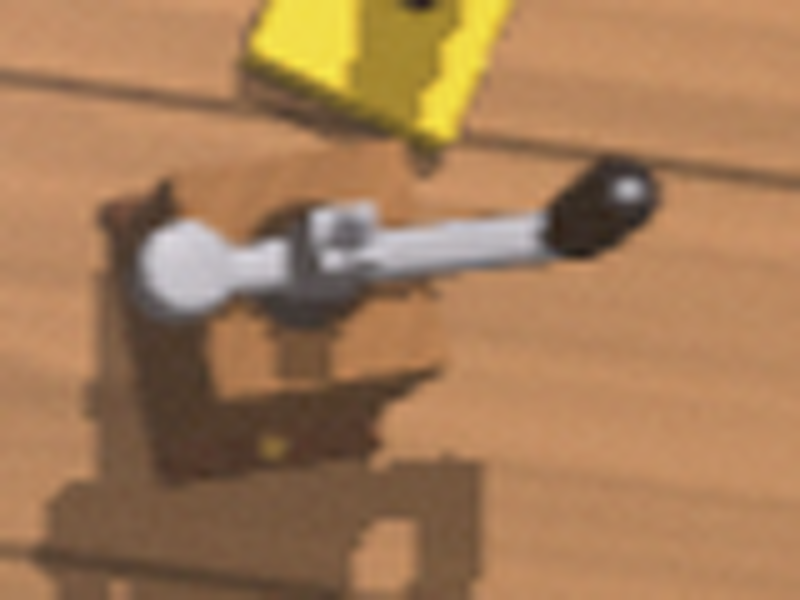

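View pics/c_top_deck.png

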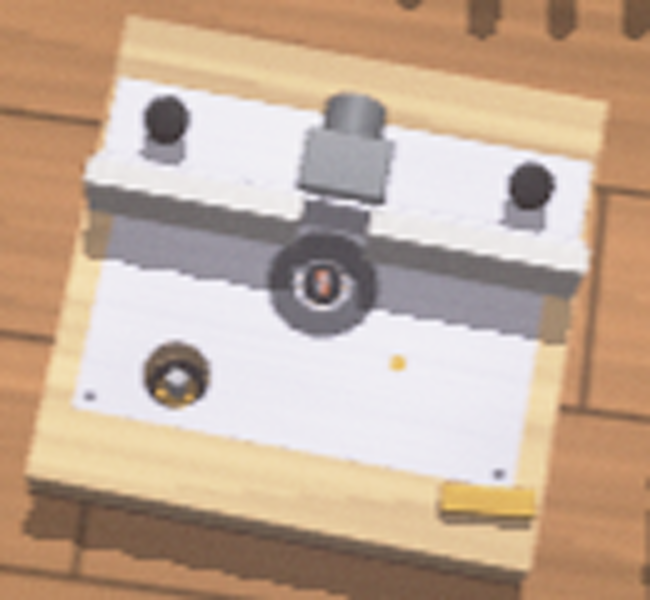

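View pics/c_side_crank.png

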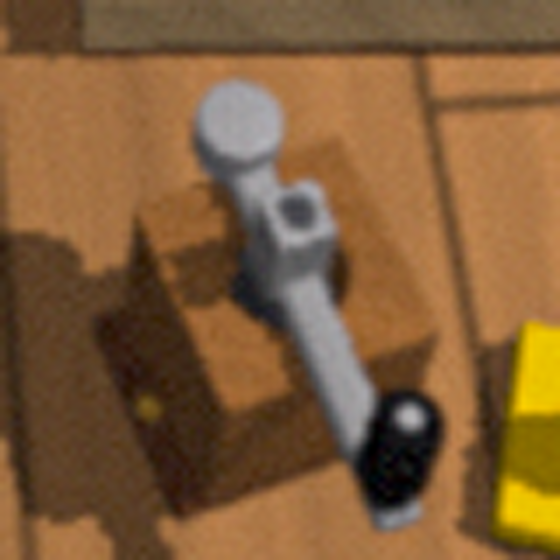

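View pics/c_side_deck.png

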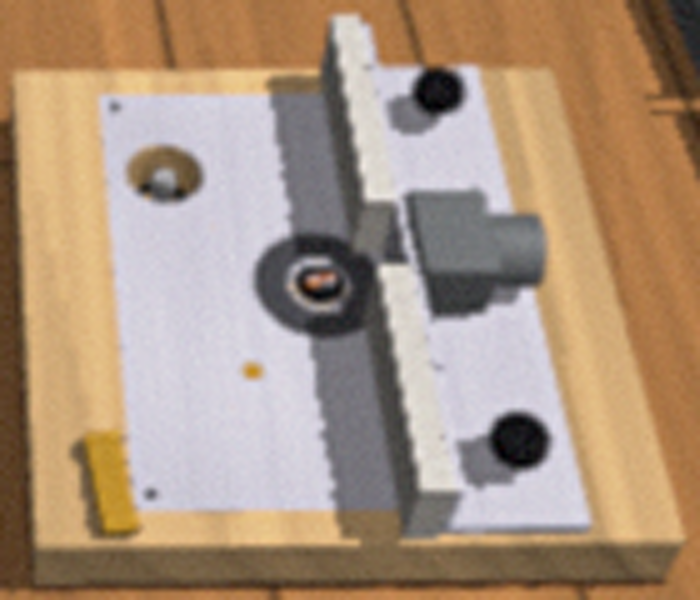

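```bash
cat > h.py <<'E'
import numpy as np,cv2
from bench import ctrl
P={n:ctrl.camera_params(n) for n in("top","side")}
def proj(n,X):
    p=P[n];T=np.linalg.inv(p["pose"]);X=np.atleast_2d(X);c=X@T[:3,:3].T+T[:3,3]
    return np.c_[p["cx"]+p["fx"]*c[:,0]/-c[:,2],p["cy"]-p["fy"]*c[:,1]/-c[:,2]]
def unproj(n,uv,z):
    p=P[n];d=p["pose"][:3,:3]@np.array([(uv[0]-p["cx"])/p["fx"],-(uv[1]-p["cy"])/p["fy"],-1.]);o=p["pose"][:3,3]
    return o+d*(z-o[2])/d[2]
E
python3 - <<'E'
from h import *
t=lambda x,y:(365+x/10-.45,170+y/10-.45)
s=lambda x,y:(290+x/7-.43,275+y/7-.43)
for nm,a,b,z in(("boss",t(346,230),s(299,209),.132),("wt",t(188,268),s(239,120),.114),("handle",t(628,188),s(410,412),.154)):
    print(nm,unproj("top",a,z),unproj("side",b,z))
d=lambda x,y:(245+x/5-.4,95+y/5-.4); e=lambda x,y:(295+x/5-.4,165+y/5-.4)
for nm,a,b,z in(("nearleft(y+)",d(26,478),e(12,70),.045),("nearright",d(526,572),e(35,545),.045),("farright",d(608,101),e(685,540),.045),("farleft",d(127,15),e(550,70),.045),("well",d(176,374),e(164,174),.045),("shaft",d(177,381),e(165,181),.043),("cutter",d(322,284),e(320,282),.05)):
    print(nm,unproj("top",a,z),unproj("side",b,z))
im=cv2.imread("pics/top0.png")
cv2.imwrite("pics/shaft_t.png",cv2.resize(im[157:185,264:296],None,fx=20,fy=20,interpolation=cv2.INTER_CUBIC))
im=cv2.imread("pics/side0.png")
cv2.imwrite("pics/shaft_s.png",cv2.resize(im[187:213,312:344],None,fx=20,fy=20,interpolation=cv2.INTER_CUBIC))
E
```

```text
boss [ 0.53096643 -0.36458829  0.132     ] [ 0.53217915 -0.36850538  0.132     ]
wt [ 0.51713342 -0.32128816  0.114     ] [ 0.51998426 -0.32697101  0.114     ]
handle [ 0.54951665 -0.44266273  0.154     ] [ 0.55172747 -0.44537784  0.154     ]
nearleft(y+) [0.49597602 0.10475229 0.045     ] [0.49896144 0.10328396 0.045     ]
nearright [ 0.47816839 -0.23110948  0.045     ] [ 0.47996315 -0.23643508  0.045     ]
farright [ 0.81823579 -0.25328023  0.045     ] [ 0.820119   -0.25560858  0.045     ]
farleft [0.83659972 0.0868008  0.045     ] [0.83772983 0.081875   0.045     ]
well [0.58117543 0.01604226 0.045     ] [0.58257207 0.01180344 0.045     ]
shaft [0.57701651 0.01479661 0.043     ] [0.58282573 0.00794723 0.043     ]
cutter [ 0.65618594 -0.07323347  0.05      ] [ 0.65960535 -0.07892654  0.05      ]
```

View pics/shaft_t.png

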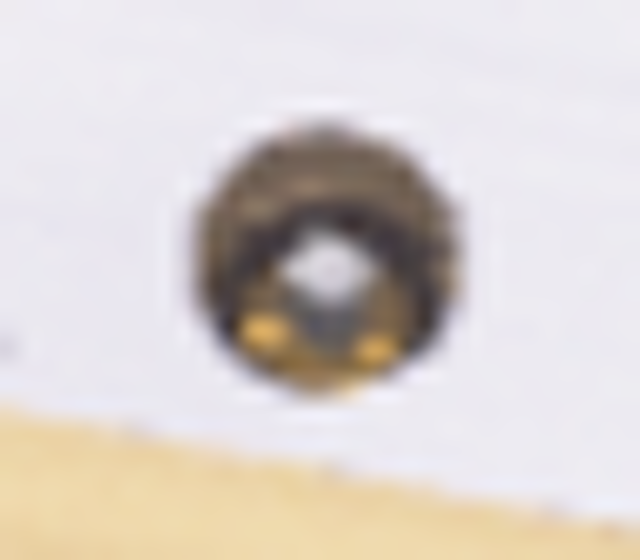

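View pics/shaft_s.png

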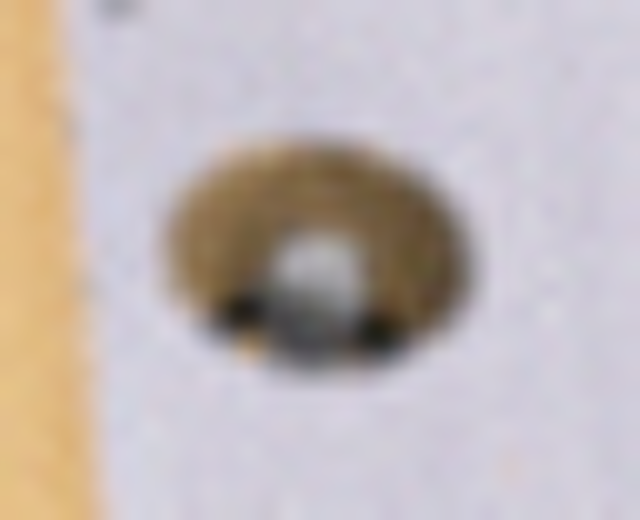

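```bash
cat >> h.py <<'E'
S=np.array([.5815,.0140]);B=np.array([.5316,-.3666]);PSI=-75.4
def ori(a):
    "jaw axis x at world azimuth a (deg), tool down"
    a=np.radians(a);x=np.array([np.cos(a),np.sin(a),0]);y=np.array([0,0,-1.]);return np.c_[x,y,np.cross(x,y)]
E
python3 - <<'E'
from h import *
print(ctrl.current_eef_rot().round(3) if hasattr(ctrl.current_eef_rot(),'round') else ctrl.current_eef_rot())
for pos in([*B,.098],[*S,.2]):
  for a in range(-180,181,30):
    q=ctrl.ik(pos,ori(a)); print(a,None if q is None else np.round(q,1))
ims={n:np.mean([ctrl.read_camera(n).astype(float) for _ in range(4)],0) for n in("top","side")}
np.savez("avg.npz",**ims)
E
```

```text
[[ 0.384 -0.    -0.923]
 [ 0.923 -0.001  0.384]
 [-0.001 -1.     0.   ]]
-180 [-39.9  36.8  80.9  -0.   62.2 140.1]
-150 [-39.9  36.8  80.9  -0.   62.2 110.1]
-120 [-39.9  36.8  80.9  -0.   62.2  80.1]
-90 [-39.9  36.8  80.9  -0.   62.2  50.1]
-60 [-39.9  36.8  80.9   0.   62.2  20.1]
-30 [-39.9  36.8  80.9  -0.   62.2  -9.9]
0 [-39.9  36.8  80.9  -0.   62.2 -39.9]
30 [-39.9  36.8  80.9  -0.   62.2 -69.9]
60 [-39.9  36.8  80.9   0.   62.2 -99.9]
90 [ -39.9   36.8   80.9   -0.    62.2 -129.9]
120 [ -39.9   36.8   80.9   -0.    62.2 -159.9]
150 [-39.9  36.8  80.9  -0.   62.2 170.1]
180 [-39.9  36.8  80.9  -0.   62.2 140.1]
-180 [ -4.5  25.6  84.4  -0.   70.  175.5]
-150 [ -4.5  25.6  84.4   0.   70.  145.5]
-120 [ -4.5  25.6  84.4  -0.   70.  115.5]
-90 [-4.5 25.6 84.4 -0.  70.  85.5]
-60 [-4.5 25.6 84.4  0.  70.  55.5]
-30 [-4.5 25.6 84.4 -0.  70.  25.5]
0 [-4.5 25.6 84.4 -0.  70.  -4.5]
30 [ -4.5  25.6  84.4  -0.   70.  -34.5]
60 [ -4.5  25.6  84.4   0.   70.  -64.5]
90 [ -4.5  25.6  84.4  -0.   70.  -94.5]
120 [  -4.5   25.6   84.4   -0.    70.  -124.5]
150 [  -4.5   25.6   84.4    0.    70.  -154.5]
180 [ -4.5  25.6  84.4  -0.   70.  175.5]
```

```bash
cat > fit.py <<'E'
from h import *
from scipy.optimize import minimize
d=np.load("avg.npz")
W={"top":[.5806,.0161],"side":[.5823,.0122]}
K=8
def resid(n,th,c,ret=False):
    uv0=proj(n,[*c,.040])[0]; R=5
    u0,v0=np.round(uv0).astype(int); w=2*R+1
    img=d[n][v0-R:v0+R+1,u0-R:u0+R+1].mean(2)
    def mask(X):
        uv=proj(n,X); uv=(uv-[u0-R-.5,v0-R-.5])*K
        m=np.zeros((w*K,w*K),np.uint8); cv2.fillPoly(m,[np.round(uv*16).astype(np.int32)],1,shift=4); return m>0
    def sq(s,z): 
        a=np.radians(th+45+90*np.arange(4)); r=s/2*2**.5
        return np.c_[c[0]+r*np.cos(a),c[1]+r*np.sin(a),np.full(4,z)]
    cam=P[n]["pose"][:3,3]
    lab=np.zeros((w*K,w*K),int)
    b,t=sq(.012,.011),sq(.012,.0405); k=1
    for i in range(4):
        a=np.radians(th+90*(i+1)); nn=np.array([np.cos(a),np.sin(a)])
        if nn@(cam[:2]-c)>0:
            j=(i+1)%4; lab[mask(np.array([b[i],b[j],t[j],t[i]]))]=k; k+=1
    lab[mask(t)]=3
    lab[mask(sq(.010,.043))]=4
    yy,xx=np.mgrid[:w,:w]
    valid=np.hypot(*(np.stack([xx,yy],-1)+[u0-R,v0-R]-proj(n,[*c,.0425])[0]).transpose(2,0,1))<4.2
    cols=[]
    for l in range(5):
        m=cv2.resize(cv2.GaussianBlur((lab==l).astype(np.float32),(0,0),K*.5),(w,w),interpolation=cv2.INTER_AREA); cols.append(m)
    cols+= [cols[0]*(xx-R)/R,cols[0]*(yy-R)/R]
    A=np.stack([m[valid] for m in cols],1); y=img[valid]
    Ar=np.r_[A,.05*np.eye(7)*1]; yr=np.r_[y,.05*np.array([90,90,90,150,200,0,0])]
    x=np.linalg.lstsq(Ar,yr,rcond=None)[0]
    return np.sqrt(np.mean((A@x-y)**2)),x
for n in("top","side"):
    for th in range(0,90,5):
        best=min(((resid(n,th,np.array(W[n])+[dx,dy]))[0],dx,dy) for dx in np.arange(-.002,.0021,.0005) for dy in np.arange(-.002,.0021,.0005))
        print(n,th,round(best[0],2),round(best[1]*1e3,1),round(best[2]*1e3,1),resid(n,th,np.array(W[n])+best[1:])[1].round())
E
python3 fit.py
```

```text
top 0 16.99 -0.5 -1.0 [ 82.  98. 146.  79. 223.  -6.   5.]
top 5 17.24 -1.0 -1.5 [ 87.  95. 104.  68. 222. -11.  25.]
top 10 17.36 -1.0 -1.5 [ 87.  90.  96.  61. 224. -10.  25.]
top 15 16.54 -1.0 -1.5 [ 85. 366.  96.  28. 225.  -7.  19.]
top 20 16.19 -1.0 -1.5 [ 85. 177.  97.  48. 227.  -7.  20.]
top 25 16.73 -1.5 -0.5 [ 90. 110.  94.  36. 227.  -2.  42.]
top 30 16.46 -1.5 -0.5 [ 91.  96.  95.  44. 230.  -1.  42.]
top 35 16.12 -1.5 -0.5 [ 90. 100.  96.  37. 231.  -2.  42.]
top 40 15.9 -1.5 -0.5 [ 90.  97.  96.  48. 231.  -2.  42.]
top 45 16.21 -1.5 -0.5 [ 91.  94.  94.  58. 231.  -1.  42.]
top 50 15.69 -1.5 -0.5 [ 90.  99.  98.  28. 230.  -3.  41.]
top 55 15.35 -0.5 -0.5 [ 79. 105. 105.  71. 227.  -4.  -2.]
top 60 15.38 -1.5 -0.5 [ 89. 100.  97.  42. 233.  -3.  40.]
top 65 15.68 -0.5 -0.5 [ 81. 102. 108.  65. 228.  -6.  -0.]
top 70 15.31 -1.0 -1.5 [ 85.  98. 108.  45. 230. -10.  22.]
top 75 16.44 -0.5 -0.5 [ 81.  99. 122.  77. 224.  -6.   2.]
top 80 16.53 -1.5 -1.0 [ 88.  98. 106.  32. 228.  -8.  39.]
top 85 16.36 -1.0 -1.5 [ 86.  98. 112.  52. 225. -11.  23.]
side 0 7.42 1.0 1.0 [ 8
[... 311 characters left out ...]
-0. -20.]
side 30 7.2 1.5 1.5 [ 79.  74.  87. 161. 171.  -4. -21.]
side 35 6.85 1.0 1.0 [ 81.  71.  88. 148. 175.  -0. -22.]
side 40 6.77 1.0 1.5 [ 80.  72.  92. 158. 172.  -0. -23.]
side 45 6.7 1.0 1.0 [ 81.  72.  91. 147. 176.  -1. -22.]
side 50 6.8 1.0 1.5 [ 80.  72.  96. 154. 173.   0. -22.]
side 55 6.54 1.0 1.5 [ 80.  73.  96. 156. 171.  -0. -22.]
side 60 6.7 1.0 1.5 [ 81.  74.  99. 159. 171.  -1. -21.]
side 65 6.51 1.0 1.5 [ 80.  75. 106. 153. 171.   1. -22.]
side 70 6.65 1.0 1.0 [ 82.  76. 113. 148. 174.   1. -21.]
side 75 7.1 1.5 1.5 [ 81.  80. 135. 164. 170.  -3. -19.]
side 80 7.11 1.0 1.0 [ 84.  25.  80. 147. 174.   0. -16.]
side 85 7.36 1.0 1.0 [ 84.  49.  81. 150. 173.   0. -17.]
```

Run:
```python
from h import *
T=lambda m:print(m,round(ctrl.current_t(),2),np.round(ctrl.current_tool_pos(),4),np.round(ctrl.current_contact_force(),1))
T("s")
O=ori(PSI+90)
ctrl.goto([*B,.20],O);T("above")
im=ctrl.read_camera("top");cv2.imwrite("pics/top1.png",im)
ctrl.move_l([*B,.101],vel=.12,contact_N=8);T("down")
im=ctrl.read_camera("side");cv2.imwrite("pics/side1.png",im)
ctrl.command_gripper(0.0);T("grip");print(ctrl.current_grip_width()*91)
```

```text
s 0.5 [0.2398 0.5771 0.2139] [ 0.2  1.  -0.2]
above 3.94 [ 0.532 -0.366  0.2  ] [-0.1  0.1  0.5]
down 4.97 [ 0.532  -0.3669  0.1017] [ 0.2 -0.1  0.4]
grip 6.1 [ 0.5316 -0.3666  0.101 ] [-1.5  0.6  0.9]
20.105948714564214
```

Run:
```python
from h import *
T=lambda m:print(m,round(ctrl.current_t(),2),np.round(ctrl.current_tool_pos(),4),np.round(ctrl.current_contact_force(),1))
ctrl.move_l([*B,.201],vel=.15);T("lift")
print(ctrl.current_grip_width()*91)
ctrl.goto([*S,.19],ori(150));T("over"); print(np.round(ctrl.current_q(),1))
for n in("top","side"):
    im=ctrl.read_camera(n);cv2.imwrite(f"pics/{n}2.png",im)
    u,v=proj(n,[*S,.2])[0].astype(int); cv2.imwrite(f"pics/{n}2c.png",cv2.resize(im[v-45:v+45,u-50:u+50],None,fx=6,fy=6,interpolation=cv2.INTER_CUBIC)); print(n,u-50,v-45)
```

```text
lift 6.92 [ 0.5311 -0.3662  0.1999] [-0.1  0.6 -5.7]
19.91052617625383
over 8.52 [0.5816 0.0134 0.1898] [-0.1 -0.3 -4.7]
[  -4.6   26.2   85.1   -0.    68.7 -154.4]
top 229 108
side 282 116
```

View pics/top2c.png

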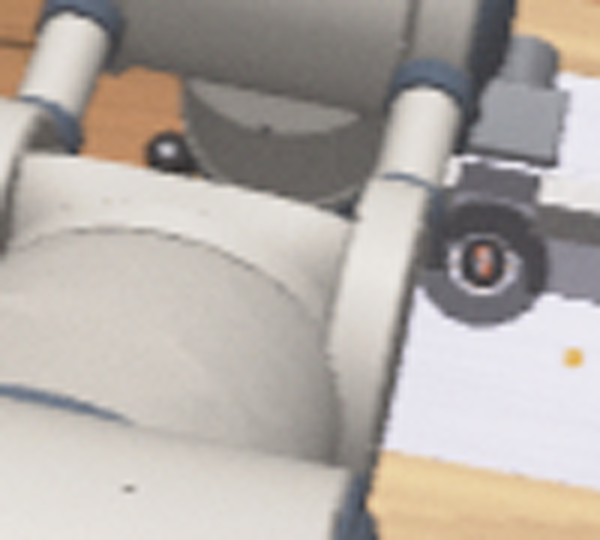

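View pics/side2c.png

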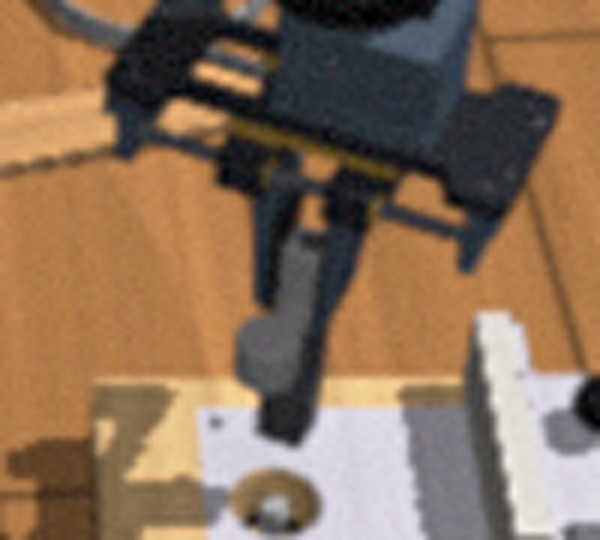

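Run:
```python
from h import *
im=cv2.imread("pics/side2.png")
cv2.imwrite("pics/hub2.png",cv2.resize(im[166:206,312:352],None,fx=15,fy=15,interpolation=cv2.INTER_CUBIC))
tp=np.array([.5816,.0134])
def R(p):p=np.radians(p);return np.array([[np.cos(p),-np.sin(p)],[np.sin(p),np.cos(p)]])
for nm,l,z in(("hub",[[12,12],[12,-12],[-12,-12],[-12,12],[0,0]],.099),("wt",[[-45,0]],.203),("shaftS",None,.043)):
    if l: X=[[*(tp+R(60)@np.array(k)/1e3),z] for k in l]
    else: X=[[*S,.043],[.5823,.0122,.043]]
    uv=proj("side",X); print(nm,((uv-[312,166]+.47)*15).round())
```

```text
hub [[224. 261.]
 [338. 301.]
 [292. 384.]
 [177. 342.]
 [258. 322.]]
wt [[219.  94.]]
shaftS [[230. 506.]
 [236. 513.]]
```

View pics/hub2.png

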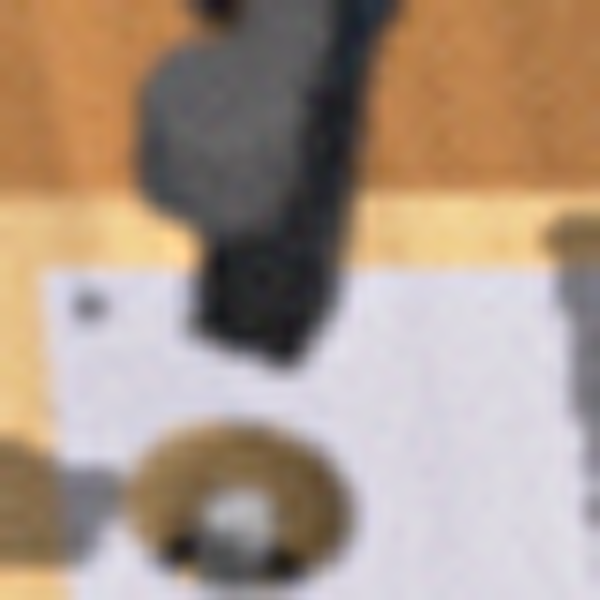

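Run:
```python
from h import *
im=cv2.imread("pics/top2.png")
cv2.imwrite("pics/hand2.png",cv2.resize(im[123:143,246:270],None,fx=25,fy=25,interpolation=cv2.INTER_CUBIC))
tp=np.array([.5816,.0134]);h=tp+.08*np.array([.5,.866])
print(((proj("top",[[*h,.243],[*h,.193]])-[246,123]+.48)*25).round())
```

```text
[[318. 250.]
 [345. 413.]]
```

View pics/hand2.png

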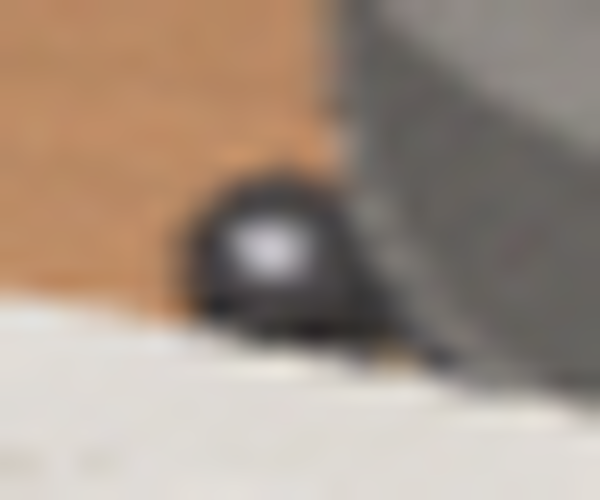

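Run:
```python
from h import *
T=lambda m:print(m,round(ctrl.current_t(),2),np.round(ctrl.current_tool_pos(),4),np.round(ctrl.current_contact_force(),1))
ctrl.move_l([.582,.012,.140],vel=.12,ori=ori(150),contact_N=6);ctrl.sleep(.1);T("low")
im=ctrl.read_camera("side");cv2.imwrite("pics/side3.png",im)
cv2.imwrite("pics/hub3.png",cv2.resize(im[176:216,312:352],None,fx=15,fy=15,interpolation=cv2.INTER_CUBIC))
tp=ctrl.current_tool_pos()
def R(p):p=np.radians(p);return np.array([[np.cos(p),-np.sin(p)],[np.sin(p),np.cos(p)]])
X=[[*(tp[:2]+R(60)@np.array(k)/1e3),tp[2]-.091] for k in [[12,12],[12,-12],[-12,-12],[-12,12],[0,0]]]
print(((proj("side",X)-[312,176]+.47)*15).round())
```

```text
low 9.28 [0.5827 0.0119 0.1409] [-0.   0.2 -4.3]
[[207. 281.]
 [318. 321.]
 [274. 403.]
 [162. 362.]
 [240. 342.]]
```

View pics/hub3.png

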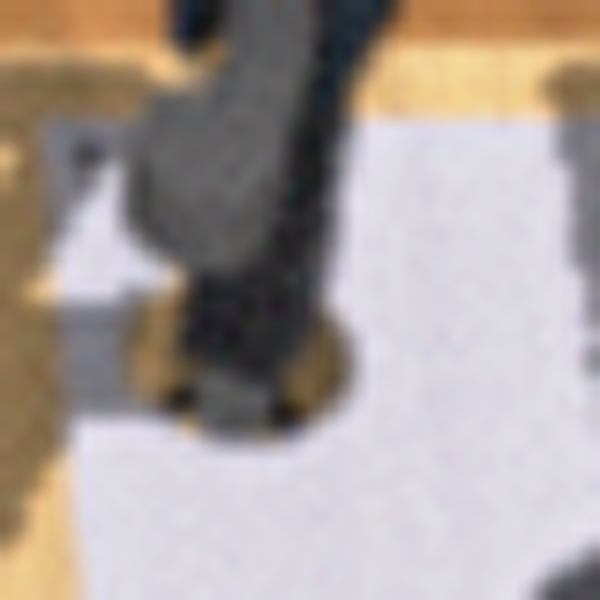

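```bash
cat >> h.py <<'E'
T=lambda m:print(m,round(ctrl.current_t(),2),np.round(ctrl.current_tool_pos(),4),np.round(ctrl.current_contact_force(),1),np.round(ctrl.current_wrist_torque(),2))
E
python3 - <<'E'
from h import *
ctrl.move_l([.5819,.0096,.140],vel=.08);T("pre")
c=ctrl.move_l([.5819,.0096,.122],vel=.04,contact_N=5);T(c)
im=ctrl.read_camera("side");cv2.imwrite("pics/side4.png",im)
cv2.imwrite("pics/hub4.png",cv2.resize(im[176:216,312:352],None,fx=15,fy=15,interpolation=cv2.INTER_CUBIC))
E
```

```text
pre 9.58 [0.582  0.0094 0.1403] [-0.4  0.1 -5.2] [0.06 0.1  0.02]
True 9.88 [0.5814 0.0096 0.1322] [ 0.3  0.5 -5.2] [ 0.11  0.09 -0.01]
```

View pics/hub4.png

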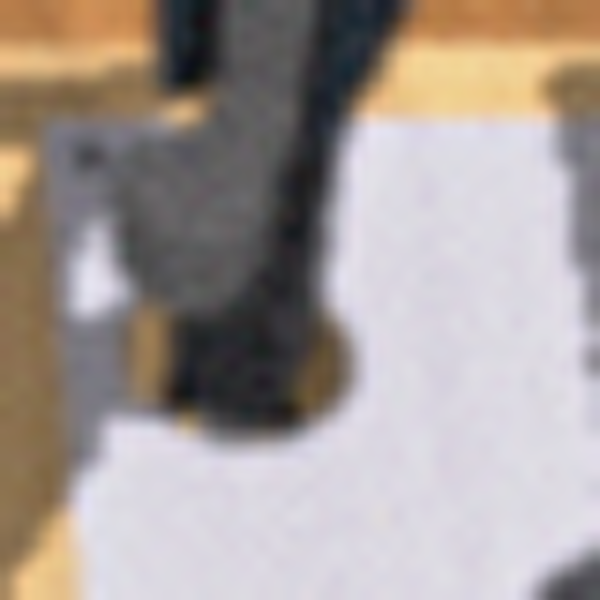

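Run:
```python
from h import *
c=ctrl.move_l([.5819,.0096,.122],vel=.02,contact_N=8);T(c)
for _ in range(4): ctrl.sleep(.05);T("")
```

```text
True 10.22 [0.5819 0.0096 0.1305] [0.1 0.5 3.4] [ 0.23  0.01 -0.  ]
 10.28 [0.5819 0.0096 0.1305] [-0.2  0.6  4. ] [ 0.19 -0.03 -0.02]
 10.32 [0.5818 0.0096 0.1305] [1.5 0.2 3.9] [ 0.22 -0.06 -0.01]
 10.38 [0.5818 0.0096 0.1305] [1.3 0.4 5.4] [ 0.22 -0.12  0.04]
 10.43 [0.5818 0.0096 0.1304] [0.1 0.  5.1] [ 0.23 -0.18 -0.01]
```

```bash
cat > srch.py <<'E'
from h import *
import sys
x,y=.5819,.0096
for a in map(float,sys.argv[1:]):
    z=ctrl.current_tool_pos()[2]
    q=ctrl.ik([x,y,.1305],ori(a)); ctrl.movej(q)
    c=ctrl.move_l([x,y,.120],vel=.02,ori=ori(a),contact_N=6);T((a,c))
    if ctrl.current_tool_pos()[2]<.127: print("IN"); break
E
python3 srch.py 154 146 158 162 142 138
```

```text
(154.0, False) 11.35 [0.5817 0.0097 0.1198] [-1.4  3.6 -5.1] [0.9  0.46 0.01]
IN
```

Run:
```python
from h import *
ctrl.move_l([.5816,.0101,.119],vel=.03);T("adj")
c=ctrl.move_l([.5816,.0101,.095],vel=.04,contact_N=14);T(c)
ctrl.sleep(.1);T("")
```

```text
adj 11.6 [0.5816 0.0099 0.119 ] [-0.6  0.3 -5.8] [0.23 0.33 0.05]
True 12.07 [0.5815 0.0101 0.1006] [ 1.9 -0.2 -2.1] [ 0.02 -0.36 -0.02]
 12.18 [0.5814 0.0101 0.1006] [ 1.3 -0.1 -2.9] [ 0.03 -0.34 -0.02]
```

```bash
cat >> h.py <<'E'
SX,SY,SZ=.5815,.0101,.1008
def wind(d):
    q=list(ctrl.current_q()); q0=list(ctrl.ik([SX,SY,SZ],ctrl.current_eef_rot())); q0[5]=q[5]+d; q0[3]=0 if abs(q0[3])<.5 else q0[3]
    ctrl.movej(q0)
E
python3 - <<'E'
from h import *
print(np.round(ctrl.current_q(),2), np.round(ctrl.ik([SX,SY,SZ],ori(154)),2))
T("")
wind(60);T("60");print(ctrl.current_q()[5])
wind(90);T("150");print(ctrl.current_q()[5],ctrl.current_grip_width()*91)
E
```

```text
[  -4.89   32.36   90.45   -0.     57.22 -158.88] [  -4.89   32.34   90.46   -0.     57.2  -158.89]
 12.18 [0.5814 0.0101 0.1006] [ 1.3 -0.1 -2.9] [ 0.03 -0.34 -0.02]
60 13.19 [0.5807 0.0115 0.1007] [-3.8 12.   3.3] [2.89 0.76 0.06]
-98.84973915889633
150 14.65 [0.5821 0.0104 0.101 ] [1.9 8.7 0.4] [ 1.91 -0.7   0.16]
-8.819606326405365 19.781292436444183
```

```bash
sed -i 's/^SX,SY,SZ=.*/SX,SY,SZ=.5824,.0119,.1012/' h.py
cat >> h.py <<'E'
def wind(d):
    q6=ctrl.current_q()[5]+d
    a=A0-q6
    q=ctrl.ik([SX,SY,SZ],ori((a+180)%360-180)); q=list(q); q[5]=q6; ctrl.movej(q)
A0=154-158.89
E
python3 - <<'E'
from h import *
ctrl.command_gripper(.35);T("open")
wind(0);T("re");
ctrl.command_gripper(0.);T("grip")
print(np.round(ctrl.current_q(),2))
wind(90);T("+90")
wind(90);T("+180"); print(np.round(ctrl.current_q(),2))
E
```

```text
open 15.06 [0.5814 0.0093 0.1008] [0.  0.  0.6] [-0.08  0.05  0.02]
re 15.31 [0.5824 0.012  0.1012] [ 1.1 -0.4 -0. ] [-0.02  0.08  0.01]
grip 15.66 [0.5824 0.0119 0.1012] [ 1.  -0.1 -1.3] [-0.19 -0.06  0.01]
[-4.7  32.38 90.3  -0.   57.32 -8.84]
+90 17.12 [0.582  0.0123 0.1012] [-3.9  5.3  3.6] [1.09 0.86 0.04]
+180 18.57 [0.5823 0.0124 0.1012] [-0.6  6.   1.7] [1.53 0.41 0.08]
[-4.680e+00  3.237e+01  9.030e+01  5.000e-02  5.733e+01  1.710e+02]
```

```bash
sed -i 's/^SX,SY,SZ=.*/SX,SY,SZ=.5822,.0126,.105/' h.py
cat >> h.py <<'E'
def pose(q6,z):
    a=A0-q6
    q=list(ctrl.ik([SX,SY,z],ori((a+180)%360-180))); q[5]=q6; return q
def regrip(back=180):
    q6=ctrl.current_q()[5]
    ctrl.command_gripper(.35)
    ctrl.move_l([SX,SY,SZ+.018],vel=.1)
    ctrl.movej(pose(q6-back,SZ+.018))
    ctrl.move_l([SX,SY,SZ],vel=.1,ori=ori((A0-q6+back+180)%360-180))
    ctrl.command_gripper(0.)
E
python3 - <<'E'
from h import *
regrip();T("regrip");print(ctrl.current_grip_width()*91)
wind(180);T("wind")
print(ctrl.current_q()[5],ctrl.current_grip_width()*91)
im=ctrl.read_camera("side");cv2.imwrite("pics/side5.png",im[120:330,200:480].repeat(2,0).repeat(2,1))
E
```

```text
regrip 22.77 [0.5824 0.0126 0.1054] [0.2 0.8 2.8] [-0.07  0.17  0.01]
19.694835290702553
wind 25.53 [0.5824 0.0126 0.1054] [-1.2  0.6  6.4] [0.14 0.41 0.16]
171.255485145133 19.77887854815551
```

View pics/side5.png

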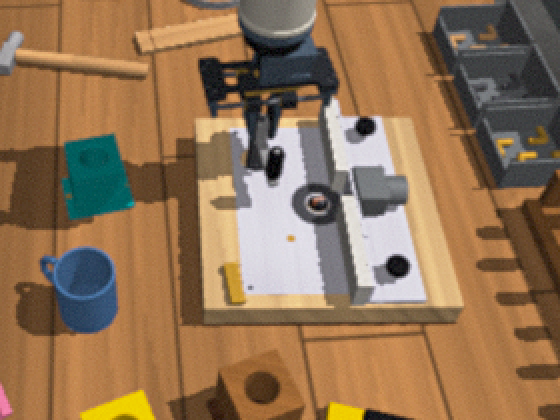

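Run:
```python
from h import *
regrip();T("regrip");wind(180);T("wind690");print(ctrl.current_q()[5])
regrip();T("regrip")
wind(110);T("800");print(ctrl.current_grip_width()*91)
```

```text
regrip 29.76 [0.5824 0.0126 0.1055] [-0.4  0.3  2.4] [-0.07  0.14  0.04]
wind690 32.52 [0.5824 0.0126 0.1054] [-1.2  0.7  5.7] [0.22 0.41 0.11]
171.5155085530079
regrip 36.69 [0.5824 0.0126 0.1054] [ 0.3 -0.1  3.2] [-0.08  0.12  0.02]
800 38.43 [0.5824 0.0126 0.1054] [-1.4 -0.3  6.4] [-0.05  0.38  0.13]
19.917640004544076
```

```bash
cat >> h.py <<'E'
def chk(m):
    t=np.mean([ctrl.current_wrist_torque()[2] for _ in range(5)]);T(m);print("  tz",round(t,3),"w",round(ctrl.current_grip_width()*91,2),"q6",round(ctrl.current_q()[5],2));return abs(t)>.21
E
python3 - <<'E'
from h import *
q6=ctrl.current_q()[5]
wind(172-q6)
if not chk("870"):
    regrip()
    if not chk("regrip"):
        for k in range(2):
            wind(60)
            if chk("w"): print("STOP");break
E
```

```text
870 39.6 [0.5824 0.0126 0.1054] [-1.   1.1  6.2] [0.21 0.33 0.1 ]
  tz 0.1 w 19.91 q6 172.02
regrip 43.77 [0.5824 0.0126 0.1054] [-0.4 -0.   3.4] [-0.03  0.12  0.04]
  tz 0.042 w 19.68 q6 -7.72
w 44.79 [0.5825 0.0126 0.1054] [-1.5 -0.   5.4] [-0.01  0.26  0.53]
  tz 0.527 w 26.07 q6 52.3
STOP
```

Run:
```python
from h import *
for d in(-14,-5):
    wind(d);chk(d)
im=ctrl.read_camera("side");cv2.imwrite("pics/side6.png",im[120:330,200:480].repeat(2,0).repeat(2,1))
```

```text
-14 45.14 [0.5826 0.0126 0.1055] [0.4 0.4 5.7] [-0.11  0.17  0.05]
  tz 0.05 w 26.01 q6 38.29
-5 45.39 [0.5826 0.0126 0.1055] [-0.5  0.2  6.9] [0.01 0.2  0.02]
  tz 0.015 w 25.84 q6 33.28
```

View pics/side6.png

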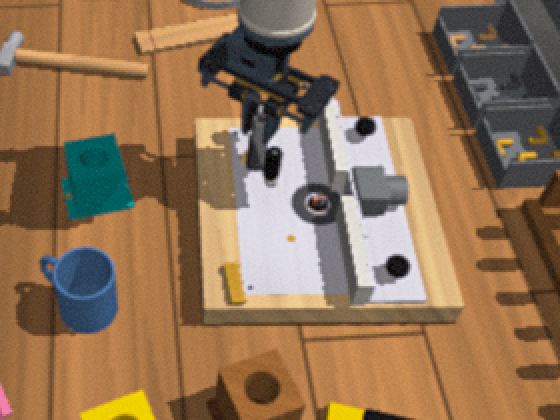

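Run:
```python
from h import *
ctrl.command_gripper(.38)
wind(-3-ctrl.current_q()[5])
ctrl.command_gripper(0.);chk("g")
for k in range(3):
    wind(6)
    if chk("w"):break
```

```text
g 46.87 [0.5822 0.0126 0.105 ] [ 0.6  0.6 -0.2] [-0.11 -0.01 -0.03]
  tz -0.028 w 19.33 q6 -2.97
w 47.12 [0.5823 0.0126 0.105 ] [ 1.1  0.  -1.5] [-0.08 -0.11 -0.01]
  tz -0.015 w 19.71 q6 2.89
w 47.37 [0.5823 0.0126 0.105 ] [ 1.   0.9 -1.8] [-0.05 -0.29  0.32]
  tz 0.322 w 19.69 q6 8.62
```

Run:
```python
from h import *
wind(-3);T("relax")
x,y,_=SX,SY,0
ctrl.move_l([SX,SY,.15],vel=.1);T("l1")
ctrl.move_l([SX,SY,.21],vel=.2);T("l2");print(ctrl.current_grip_width()*91)
for n in("top","side"):
    im=ctrl.read_camera(n);cv2.imwrite(f"pics/{n}7.png",im)
    u,v=proj(n,[*B,.09])[0].astype(int);print(n,u-20,v-18)
    cv2.imwrite(f"pics/{n}7st.png",cv2.resize(im[v-18:v+18,u-20:u+20],None,fx=15,fy=15,interpolation=cv2.INTER_CUBIC))
```

```text
relax 47.62 [0.5823 0.0126 0.105 ] [ 1.7 -0.  -3.4] [ 0.01 -0.38  0.08]
l1 48.22 [0.5817 0.0126 0.1495] [-0.2  0.4 -5.3] [-0.1   0.09  0.02]
l2 48.67 [0.5818 0.0126 0.209 ] [-0.5 -0.1 -6.1] [-0.09  0.09 -0.01]
19.439154513710978
top 376 177
side 310 293
```

View pics/top7st.png

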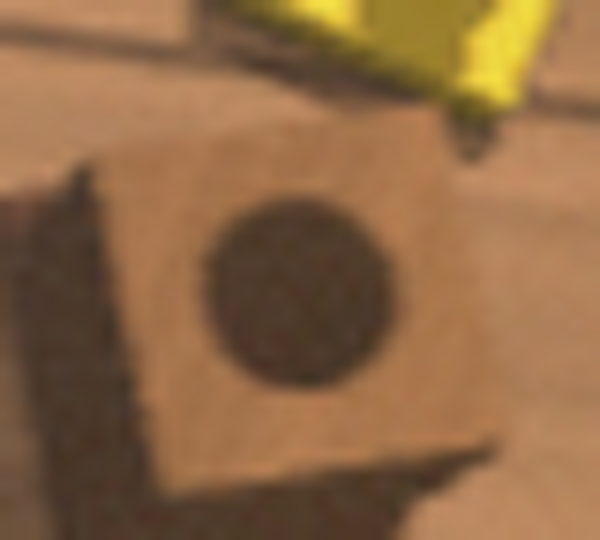

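View pics/side7st.png

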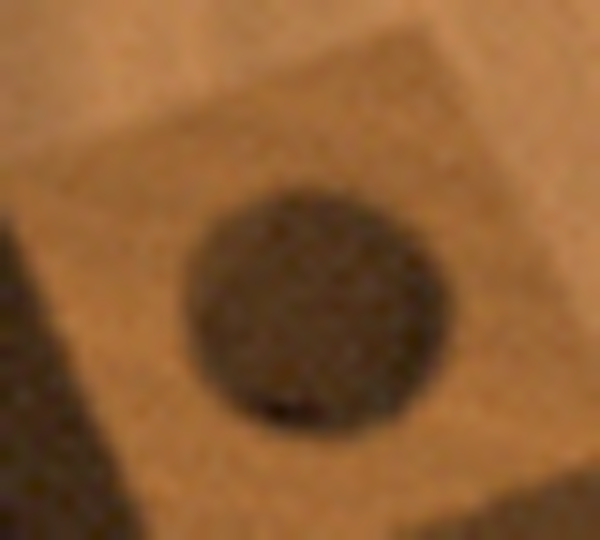

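View pics/side7.png

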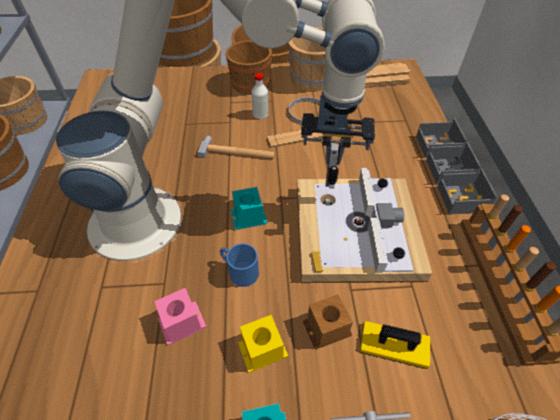

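Run:
```python
from h import *
t=unproj("top",(395.53,196.0),.09)[:2];s=unproj("side",(330.66,313.4),.09)[:2]
print(t,s,t+[.0017,-.0035],s+[-.0004,.0008],(t+s)/2)
M=((t+[.0017,-.0035])+(s+[-.0004,.0008]))/2; print(M); np.save("M.npy",M)
ctrl.goto([*M,.212],ori(14.6));T("over")
ctrl.move_l([*M,.196],vel=.08);T("near")
im=ctrl.read_camera("side");u,v=proj("side",[*M,.1])[0].astype(int)
cv2.imwrite("pics/side8.png",cv2.resize(im[v-30:v+24,u-30:u+30],None,fx=10,fy=10,interpolation=cv2.INTER_CUBIC))
```

```text
[ 0.53021482 -0.36514499] [ 0.53237722 -0.37081167] [ 0.53191482 -0.36864499] [ 0.53197722 -0.37001167] [ 0.53129602 -0.36797833]
[ 0.53194602 -0.36932833]
over 50.2 [ 0.5322 -0.3683  0.2117] [ 1.2  1.1 -4.4] [-0.09  0.02 -0.  ]
near 50.55 [ 0.5319 -0.3685  0.1954] [ 0.1 -0.2 -5.5] [-0.06 -0.01  0.05]
```

View pics/side8.png

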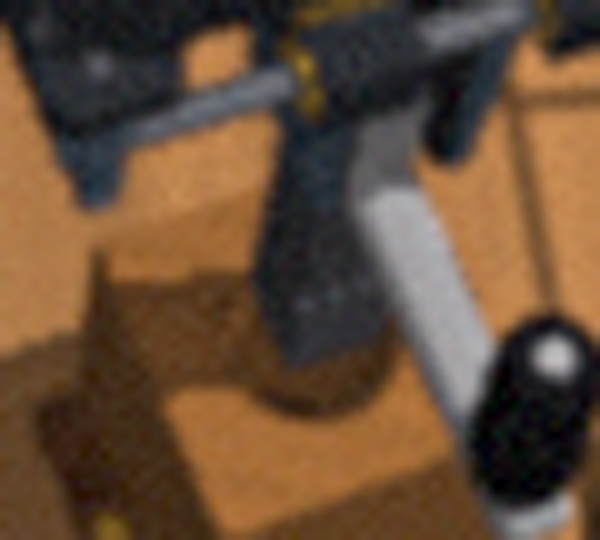

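Run:
```python
from h import *
M=np.load("M.npy")
c=ctrl.move_l([*M,.150],vel=.1,contact_N=7);T(c)
if not c:
    c=ctrl.move_l([*M,.102],vel=.08,contact_N=7);T(c)
im=ctrl.read_camera("side");u,v=proj("side",[*M,.1])[0].astype(int)
cv2.imwrite("pics/side9.png",cv2.resize(im[v-30:v+24,u-30:u+30],None,fx=10,fy=10,interpolation=cv2.INTER_CUBIC))
```

```text
False 51.21 [ 0.5322 -0.3695  0.1504] [-0.3 -0.5 -5. ] [-0.11  0.03  0.02]
True 51.77 [ 0.5312 -0.3688  0.1028] [ 1.4 -1.7 -1.4] [-0.29 -0.29 -0.  ]
```

View pics/side9.png

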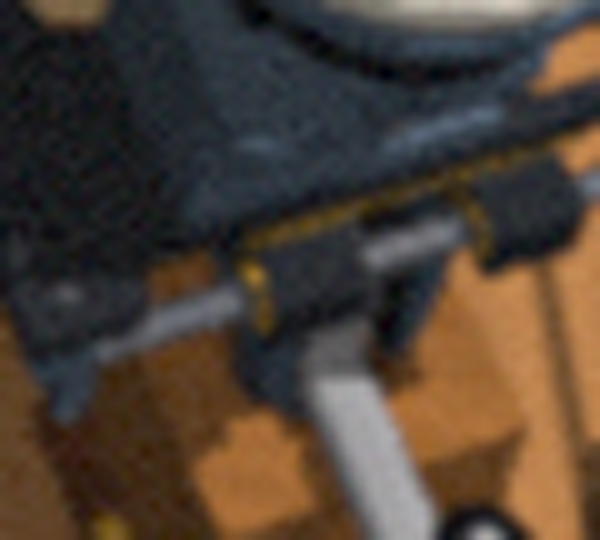

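Run:
```python
from h import *
M=np.load("M.npy")
ctrl.command_gripper(.5);T("rel")
ctrl.move_l([*M,.20],vel=.12);T("up")
q=list(ctrl.current_q()); q[0]+=75; q[1]-=15; ctrl.movej(q);T("away")
for n in("top","side"):
    im=ctrl.read_camera(n);cv2.imwrite(f"pics/{n}10.png",im)
    u,v=proj(n,[*M,.1])[0].astype(int)
    a=cv2.resize(im[v-30:v+24,u-30:u+30],None,fx=7,fy=7,interpolation=cv2.INTER_CUBIC)
    u,v=proj(n,[.6582,-.075,.05])[0].astype(int)
    b=cv2.resize(im[v-27:v+27,u-30:u+30],None,fx=7,fy=7,interpolation=cv2.INTER_CUBIC)
    cv2.imwrite(f"pics/{n}10c.png",cv2.resize(np.hstack([a,b]),(798,359)))
```

```text
rel 52.41 [ 0.5309 -0.3685  0.1032] [-0.3 -0.1 -0.3] [-0.02  0.04 -0.07]
up 53.37 [ 0.5316 -0.369   0.1992] [-0.6 -0.1  0. ] [-0.03 -0.    0.02]
away 56.18 [0.4887 0.4134 0.3677] [0.  0.3 0.1] [-0.1   0.15  0.02]
```

View pics/top10c.png

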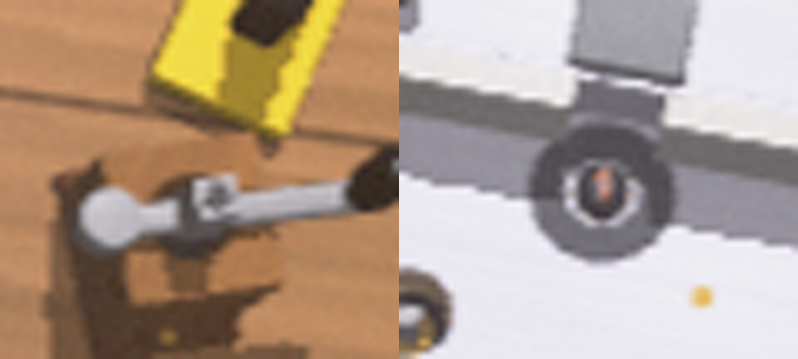

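View pics/side10c.png

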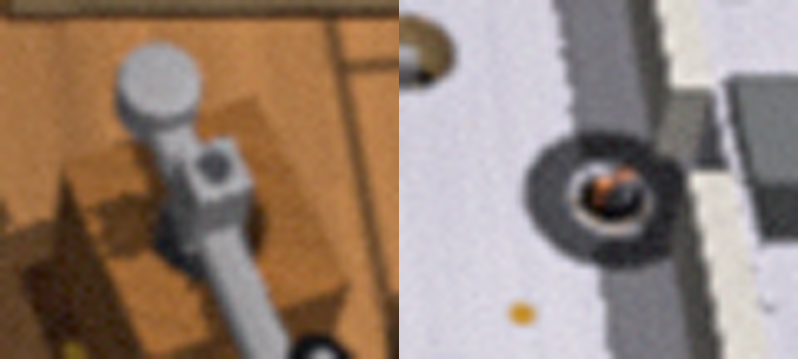

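View pics/side10.png

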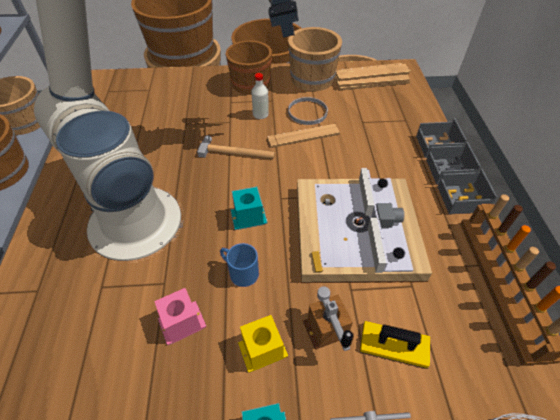

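Run:
```python
import cv2,numpy as np
a=cv2.imread("pics/side0.png");b=cv2.imread("pics/side10.png")
f=lambda i:cv2.resize(i[208:236,343:373],None,fx=13,fy=13,interpolation=cv2.INTER_CUBIC)
cv2.imwrite("pics/cmp.png",np.hstack([f(a),f(b)]))
```

```text
(no output)
```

View pics/cmp.png

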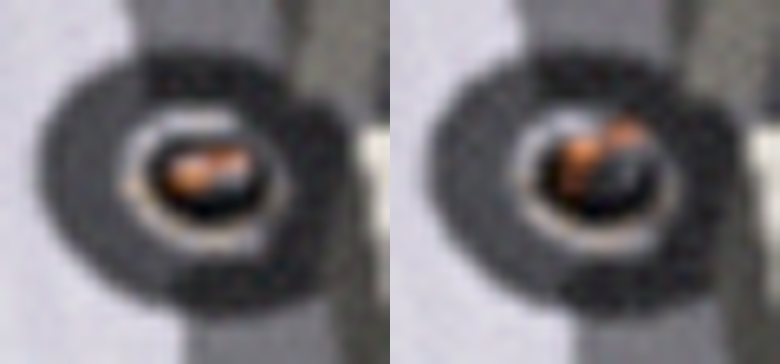

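The cutter's orange tips moved up by about 2 px, from about (203,165) to (595,140) in the paired crop. That is roughly 9 mm and agrees with the turns counted.

Run:
```python
from bench import ctrl
print(ctrl.current_t()); ctrl.sign_off()
```

```text
56.2833
the job is handed in; nothing more can be done
```

The job is done and handed in at 56.3 s. I lifted the crank by its boss out of the wooden stand and fitted it on the shaft. I then wound it clockwise to the depth stop, took it off and stood it back in its stand.

**Checks that agree:**
- **Socket fully home:** the crank dropped about 30 mm from the shaft's shoulder, against 29.5 mm expected.
- **At the stop:** I wound about 2.4 turns. The wrist moment then rose from about 0.12 N m while turning to 0.53 N m, and a fresh grip gave 0.32 N m again.
- **Cutter height:** the side pictures before and after show the cutter's tip about 9 mm higher, close to the 9.8 mm that 2.4 turns should give.
- **Crank back in the stand:** it stands upright with its arm on the block, as at the start. The deck is clear and the other things look unmoved.

**What did not go cleanly:**
- **Camera disagreement:** the two cameras disagreed by about 4 mm. I aligned the hub to the well in the side view and finished by feel.
- **Side force early in winding:** the first grip was 1–2 mm off the hub's axis. This put about 12 N sideways on the shaft until I gripped again on centre.
- **Slip at the stop:** the last 60° step ran into the stop and the fingers slipped round the boss. I gripped again on the flats and confirmed the stop.

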